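# Set up the sharpening pond

### The arm

A 7-joint arm with a two-finger parallel gripper is mounted at the origin on the work surface. World frame = base frame: x ahead of the robot, y to its left, z up, the work surface at z = 0. Lengths are in m, angles in rad, forces in N, time in s.
With the tool pointing down it reaches from about 0.4 to 0.875 m from the base axis. Payload 6.5 kg.
Tool frame: the origin (TCP) lies at the very end of the fingers, on their centre line; the grasp point (between the pads) lies 19 mm behind it; z points along the fingers, y is the direction in which the jaws open and shut (so a half turn about z gives the same grasp; the last joint's range is limited). The gripper opens to 88 mm and grips with 3 to 60 N. Pads are 18 mm wide; open, the fingers measure 123 mm over their backs; the gripper's body (75 mm by 187 mm) begins 45 mm behind the grasp point.
Start: joints at [-1.393, 0.536, -0.004, 1.538, 0.003, 1.067, -0.071], TCP at [0.157, 0.631, 0.239] pointing down, gripper open.
Joint ranges: [-2.7, 2.7], [-0.37, 2.16], [-1.27, 1.26], [0.24, 2.4], [-1.31, 4.45], [0.19, 1.91], [-2.76, 2.76]. Speed limits (rad/s): [2.39, 2.39, 3.14, 3.14, 3.14, 3.14, 3.14].

### API

Orientations are given as a unit quaternion [x, y, z, w].
In Python, from workcell import manip gives the robot as it stands. The module is installed in compiled form; this text tells all that it offers.
- The arm moves only by the shell command python3 -m jog 'ROWS'. ROWS is a JSON object of lists of equal length, an entry for each row: "translation": the shift along the tool's x, y, z in mm, a list of three; "roll": the turn about the tool's z in rad; "claw": the opening, from 0 (shut) to 1 (fully open). A call has 1 to 20 rows; each row is the pose to reach, as a shift and turn from the pose commanded when the call began, along the tool's axes at that moment; what a row does not reach only later rows make up. A row lasts 1/12 s, in which the tool goes at most 41.7 mm and 7.16 degrees, less where a joint would pass 70% of its speed; a pose out of reach is approached as far as the arm can. A call with a gripper value outside its range is refused whole. The fingers move at their own pace and stop on an object; the grip force is fixed at half the most. Time passes only in rows, so rows that repeat a pose let the fingers close. It gives the time, the measured TCP pose, the force and the opening at its end, in the units of the state.
- manip.get_obs(): the state, without advancing time (a new reading comes with each control period).
- manip.read_camera(name): name is "scene" or "top" or "wrist"; returns a dict with "color" (384x512x3 uint8, red, green, blue), "camera_matrix" (3x3 intrinsics, pixels), "rvec" (rotation vector, rad) and "tvec" (3), from world to camera coordinates, as OpenCV has them. Camera axes: x right, y down, z forward; pixel columns grow to the right and rows downward; lengths in m; the calibration is good to about 2 mm. A picture is of the moment at which its call begins. There is no depth.
- manip.finish_job(): hands the job in, once; it reports no verdict.
The state is a dict: "clock": time; "joint_pos": joint angles; "joint_velocities": joint speeds; "joint_torque": joint torques, N m; "position": TCP position; "eef_rot": TCP orientation; "ft_force": force on the tool from outside, world axes, zero at the start; "moment": the same for the moment, N m; "opening": finger opening in m.
Only numpy, scipy, OpenCV 4.12 (cv2) and the standard library are available. Lean on these libraries where they do the work, as an engineer would, in place of code of your own. Each camera call takes 0.05 s, during which the arm holds its last target.

### The job

Set up the sharpening pond for the next knife, before it is filled: lay the thin finishing stone flat on the bottom of the tub, set the wooden bridge squarely along the tub over it, in the middle, with its cleats inside the end walls, put the long thick coarse stone on the bridge between its two stops, and rest the small dressing stone lengthwise on the middle of the coarse stone. Do them in that order, set each piece down rather than dropping it, let go of everything, and leave the knife, the jar and the mug where they are.

Things in the scene. Friction and masses are not known exactly. Their poses are not given: they have to be found in the camera images.
- pond: the sharpening pond: an open rectangular grey plastic tub, empty, that stays fixed to the bench. Outside 260 x 140 mm (270 x 150 mm over its turned-out rim), 50 mm high, walls and floor 4 mm thick, inside 252 x 132 mm. Origin: centre of its underside, on the bench; x runs along its length, z up.
- bridge_c (a point): loose wooden bridge: board 284 x 56 x 14 mm, long along x (either way round). Two cross cleats under it, 12 mm deep, outer faces 117 mm from the middle, drop inside the tub's end walls; the board's ends rest on the rim. Two rubber stops on top, 8 mm high, inner faces 109 mm from the middle. Starts on its cleats. Point: centre of the board, 7 mm below its top, 19 mm above the cleats' underside.
- coarse_c (a point): the coarse stone: a loose grey sharpening stone 200 x 50 x 25 mm (0.55 kg), the longest and thickest stone, lying flat. Point: its centre, half-way up; x along its length, z up. Either end may go either way.
- fine_c (a point): the finishing stone: a loose sharpening stone 150 x 50 x 13 mm (0.21 kg), shorter and half as thick as the coarse one, lying flat. Point: its centre, half-way up; x along its length, z up.
- dresser_c (a point): the dressing stone: a loose small stone block 70 x 30 x 25 mm (0.12 kg), used to raise a slurry on the coarse stone. Point: its centre, half-way up; x along its length, z up.
- knife: bystander: a loose kitchen knife lying flat beyond the work, about 330 mm long, wooden handle 20 mm thick. Origin: at the bench under the front end of the handle; x towards the blade's point.
- compound_jar: bystander: a loose amber glass jar with a metal lid, 60 mm across and 55 mm high. Origin: centre of its underside.
- mug: bystander: a loose white mug, 76 mm across and 85 mm high, handle towards its +y. Origin: centre of its underside.
Mind the look-alikes: they are no part of the job. What is shaped like the part that bears coarse_c but purple is not meant. What is shaped like the part that bears fine_c but turquoise is not meant.

How it is judged:
On the way, in this order (a step that is already met when the one before it is completed fails the run):
1. the finishing stone lies flat on the bottom of the tub, let go (x of fine_c in the frame of pond between -0.06 and 0.06 m and y of fine_c in the frame of pond between -0.045 and 0.045 m and z of fine_c in the frame of pond between 0.007 and 0.0145 m and angle between fine_c's own z axis and vertical below 0.08 rad and contact force between fine and the fingers below 0.05 N and linear speed of fine below 0.02 m/s and angular speed of fine below 0.2 rad/s), for 0.2 s.
2. the bridge rests squarely on both ends of the tub over the finishing stone, let go (all of step 1 and x of bridge_c in the frame of pond between -0.013 and 0.013 m and y of bridge_c in the frame of pond between -0.02 and 0.02 m and z of bridge_c in the frame of pond between 0.053 and 0.0605 m and angle between bridge_c's own z axis and vertical below 0.05 rad and angle between the x axis of bridge_c and the x axis of pond, either way round below 0.15 rad and contact force between bridge and the fingers below 0.05 N and linear speed of bridge below 0.02 m/s and angular speed of bridge below 0.2 rad/s), for 0.2 s.
3. the coarse stone lies on the bridge between the stops, let go (all of step 2 and x of coarse_c in the frame of bridge_c between -0.012 and 0.012 m and y of coarse_c in the frame of bridge_c between -0.013 and 0.013 m and z of coarse_c in the frame of bridge_c between 0.0165 and 0.0225 m and angle between coarse_c's own z axis and vertical below 0.06 rad and angle between the x axis of coarse_c and the x axis of bridge_c, either way round below 0.15 rad and contact force between coarse and the fingers below 0.05 N and linear speed of coarse below 0.02 m/s and angular speed of coarse below 0.2 rad/s), for 0.2 s.
4. the dressing stone lies lengthwise on the middle of the coarse stone, let go (all of step 3 and x of dresser_c in the frame of coarse_c between -0.03 and 0.03 m and y of dresser_c in the frame of coarse_c between -0.014 and 0.014 m and z of dresser_c in the frame of coarse_c between 0.022 and 0.028 m and angle between dresser_c's own z axis and vertical below 0.06 rad and angle between the x axis of dresser_c and the x axis of coarse_c, either way round below 0.3 rad and contact force between dresser and the fingers below 0.05 N and linear speed of dresser below 0.02 m/s and angular speed of dresser below 0.2 rad/s), for 0.2 s.
At the end, for the whole second after the job is handed in: All let go, flat and at rest: finishing stone on the tub floor (60 mm along, 45 across the middle); bridge on both end rims (13, 20 mm, 0.15 rad); coarse stone on the board between the stops (12, 13 mm, 0.15 rad); dressing stone on the coarse one (30, 14 mm of its middle, 0.3 rad) (all of step 4); the robot touches nothing.
It fails at once if a stone or the bridge is dropped (falls freely for more than about 2 cm) ((contact force between fine and anything else below 0.01 N and linear speed of fine above 0.6 m/s) or (contact force between bridge and anything else below 0.01 N and linear speed of bridge above 0.6 m/s) or (contact force between coarse and anything else below 0.01 N and linear speed of coarse above 0.6 m/s) or (contact force between dresser and anything else below 0.01 N and linear speed of dresser above 0.6 m/s)).
It fails at once if the knife, the jar or the mug is shifted by more than 20 mm (distance of any of knife, compound_jar, mug from where it was at the start of the episode above 0.02 m).
It also fails if it takes over 128 s, if anything falls off the work surface, if the arm or the gripper's body presses on something with over 40 N, if the wrist force passes 120 N, or if a joint passes its speed limit or range.

## Working session

There is one attempt and no reset: what is moved stays moved. The work goes in short steps, Python scripts to look and compute and a shell command to move; the robot and the scene stay as the last step left them, time stands still between calls to the robot, and variables do not carry over. Pictures are saved under pics/ and viewed, and the job is handed in when it is done.

```bash
mkdir -p pics; python3 - <<'E'
from workcell import manip
import cv2,numpy as np
o=manip.get_obs();print({k:np.round(v,3).tolist() for k,v in o.items()})
for n in("scene","top","wrist"):
    d=manip.read_camera(n);cv2.imwrite(f"pics/{n}0.png",d["color"][:,:,::-1])
    R=cv2.Rodrigues(np.array(d["rvec"]))[0];print(n,np.round(d["camera_matrix"],1).tolist(),np.round(-R.T@np.array(d["tvec"]).ravel(),3),np.round(R,2).tolist())
E
```

```text
{'clock': 0.0, 'joint_pos': [-1.393, 0.537, -0.004, 1.539, 0.003, 1.067, -0.071], 'joint_velocities': [0.001, 0.001, -0.0, -0.002, 0.001, 0.001, -0.001], 'joint_torque': [-0.0, -57.098, 0.991, -25.161, -0.056, 0.018, 0.0], 'position': [0.157, 0.63, 0.238], 'eef_rot': [0.122, 0.993, -0.001, -0.0], 'ft_force': [0.091, -0.14, -0.667], 'moment': [-0.028, -0.019, -0.012], 'opening': 0.088}
scene [[371.8, 0.0, 260.3], [0.0, 371.8, 192.3], [0.0, 0.0, 1.0]] [ 1.158 -0.228  0.833] [[0.48, 0.88, -0.0], [0.67, -0.36, -0.65], [-0.57, 0.31, -0.76]]
top [[488.9, 0.0, 255.1], [0.0, 488.9, 186.7], [0.0, 0.0, 1.0]] [0.489 0.05  1.395] [[-0.01, -1.0, -0.0], [-1.0, 0.01, -0.06], [0.06, -0.0, -1.0]]
wrist [[302.1, 0.0, 257.0], [0.0, 302.1, 195.9], [0.0, 0.0, 1.0]] [0.082 0.649 0.383] [[0.24, 0.97, -0.0], [0.93, -0.23, 0.3], [0.29, -0.07, -0.95]]
```

View pics/scene0.png

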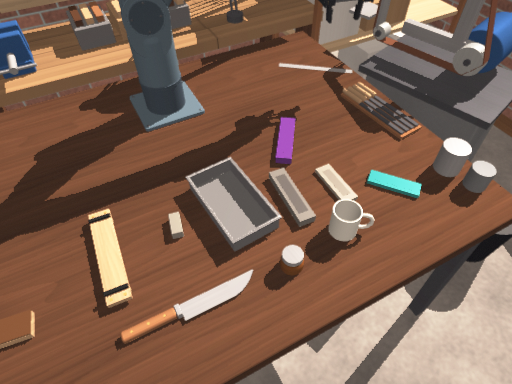

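View pics/top0.png

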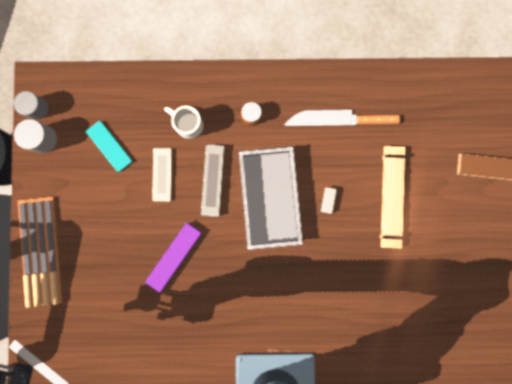

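View pics/wrist0.png

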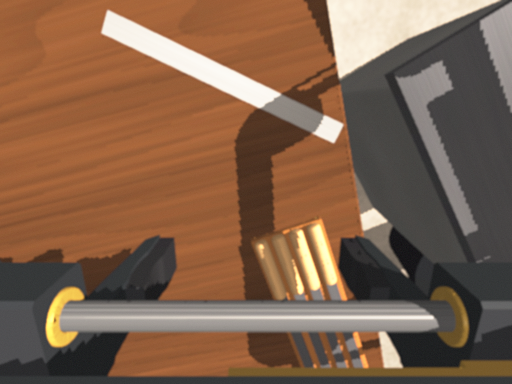

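The scene and top pictures show these objects (pixels in the top view):
- pond: (271,198)
- coarse stone, grey: (212,181)
- fine stone, cream: (162,175)
- dresser: (329,200)
- bridge: (393,197)
- look-alikes: purple (174,257) and turquoise (108,146)
- bystanders: mug (187,121), jar (251,112) and knife (340,118)

Next I'll measure them.

```bash
cat >h.py <<'E'
from workcell import manip
import cv2,numpy as np
def ray(d,uv,z):
    K=np.array(d["camera_matrix"]);R=cv2.Rodrigues(np.array(d["rvec"]))[0];t=np.array(d["tvec"]).ravel()
    uv=np.atleast_2d(np.array(uv,float));c=-R.T@t
    v=np.c_[(uv-K[:2,2])/np.diag(K)[:2],np.ones(len(uv))]@R
    return (c+v*((z-c[2])/v[:,2])[:,None])[:,:2]
def proj(d,P):
    return cv2.projectPoints(np.array(P,float).reshape(-1,3),np.array(d["rvec"],float),np.array(d["tvec"],float),np.array(d["camera_matrix"],float),None)[0][:,0]
def box(cx,cy,yaw,L,W,z0,z1):
    c,s=np.cos(yaw),np.sin(yaw)
    return [(cx+a*L/2*c-b*W/2*s,cy+a*L/2*s+b*W/2*c,z) for z in(z0,z1) for a,b in((1,1),(1,-1),(-1,-1),(-1,1))]
def rect(d,mask,z):
    n,l,s,_=cv2.connectedComponentsWithStats(mask.astype(np.uint8))
    k=1+np.argmax(s[1:,4]);cs,_=cv2.findContours((l==k).astype(np.uint8),0,2)
    p=ray(d,cs[0][:,0],z)
    (c,(w,h),a)=cv2.minAreaRect((p*1000).astype(np.float32))
    if w<h: w,h,a=h,w,a+90
    return np.r_[np.array(c)/1000,w,h,(a+90)%180-90]
E
python3 - <<'E'
from h import *
d=manip.read_camera("top");im=d["color"].astype(int)
g=im.sum(2)/3;sat=im.max(2)-im.min(2)
cv2.imwrite("pics/crop.png",cv2.resize(d["color"][90:270,130:420,::-1],None,fx=2.7,fy=2.7,interpolation=0))
wood=(im[...,0]-im[...,2]>45)&(g<125)
for n,(x0,y0,x1,y1),zm in(("fine",(145,140,180,210),.0065),("coarse",(194,137,230,224),.0125),("pond",(232,140,310,255),.05),("dresser",(315,180,345,222),.0125),("bridge",(372,138,414,255),.02)):
    m=np.zeros(g.shape,bool);m[y0:y1,x0:x1]=(g>115)[y0:y1,x0:x1]
    if n=="pond": m[y0:y1,x0:x1]=((sat<40))[y0:y1,x0:x1]
    print(n,np.round(rect(d,m,zm),4))
E
```

```text
fine [ 6.157000e-01  3.194000e-01  1.632927e+02  6.003490e+01 -9.000000e-03]
coarse [ 5.979000e-01  1.739000e-01  2.105676e+02  5.884850e+01 -4.458000e+00]
pond [ 5.474000e-01 -1.210000e-02  2.690189e+02  1.924221e+02  4.647700e+00]
dresser [  0.5406  -0.148   83.4336  53.8373 -11.8215]
bridge [  0.5376  -0.3263 306.6281  90.2041  -1.7494]
```

View pics/crop.png

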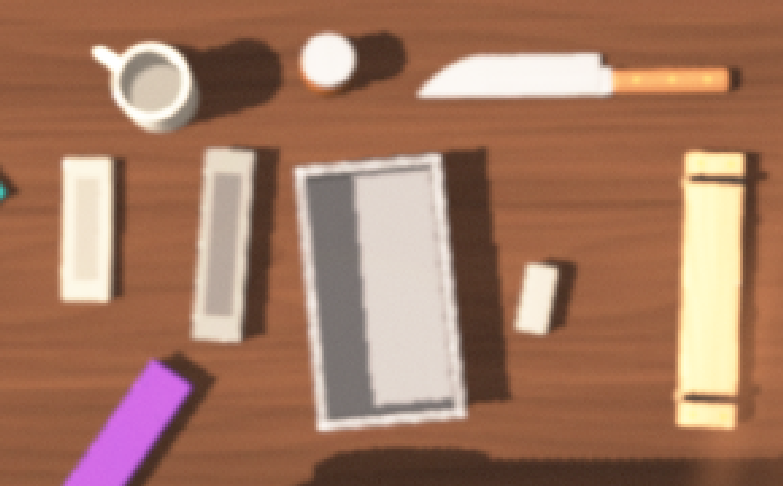

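```bash
cat >>h.py <<'E'
from scipy.optimize import least_squares
OBJ={"fine":(150,50,0,.013),"coarse":(200,50,0,.025),"dresser":(70,30,0,.025),"bridge":(284,56,.012,.026)}
def fitmask(d,m,n,x0):
    # silhouette of box vs mask: match area moments
    L,W,z0,z1=OBJ[n];S=8
    def feats(mm): 
        M=cv2.moments(mm,True);return np.array([M["m10"]/M["m00"],M["m01"]/M["m00"],0.5*np.degrees(np.arctan2(2*M["mu11"],M["mu20"]-M["mu02"]))]),M["m00"]
    def sil(p):
        q=proj(d,box(p[0],p[1],p[2],L/1e3,W/1e3,z0,z1))
        h=cv2.convexHull(q.astype(np.float32))
        M=cv2.moments(h);a=0.5*np.degrees(np.arctan2(2*M["mu11"],M["mu20"]-M["mu02"]))
        return np.array([M["m10"]/M["m00"],M["m01"]/M["m00"],a]),M["m00"]
    f,A=feats(m.astype(np.uint8))
    def r(p):
        e=sil(p)[0]-f;e[2]=(e[2]+90)%180-90;return e
    s=least_squares(r,x0,diff_step=1e-4,x_scale=[.01,.01,.1]);return s.x,A/sil(s.x)[1],s.cost
E
python3 - <<'E'
from h import *
d=manip.read_camera("top");im=d["color"].astype(int)
vis=cv2.resize(d["color"][90:270,130:420,::-1],None,fx=2.7,fy=2.7,interpolation=0).copy()
def draw(P,c=(0,255,0)):
    q=np.round((proj(d,P)-[129.5,89.5])*2.7).astype(int)
    for k in range(0,len(q),4): cv2.polylines(vis,[q[k:k+4]],True,c,1)
for n,(x0,y0,x1,y1),g0 in(("fine",(145,140,180,210),(.615,.32,0)),("coarse",(194,137,230,224),(.6,.175,-.08)),("dresser",(315,180,345,222),(.54,-.148,-.2)),("bridge",(372,138,414,255),(.537,-.33,-.02))):
    g=d["color"].max(2);c=g[y0:y1,x0:x1];t,_=cv2.threshold(np.ascontiguousarray(c),0,255,cv2.THRESH_OTSU)
    m=np.zeros(g.shape,np.uint8);m[y0:y1,x0:x1]=c>t
    k,l,s,_=cv2.connectedComponentsWithStats(m);m=l==1+np.argmax(s[1:,4])
    if n=="bridge": m=cv2.morphologyEx(m.astype(np.uint8),cv2.MORPH_CLOSE,np.ones((5,5)))>0
    p,r,co=fitmask(d,m,n,g0);print(n,t,np.round(p,4),round(r,3),co);draw(box(*p,OBJ[n][0]/1e3,OBJ[n][1]/1e3,*OBJ[n][2:]))
# pond: corners of outer rim (crop px)
c=np.array([(294,167),(440,153),(466,417),(318,430)])/2.7+[129.5,89.5]
q=ray(d,c,.05);print(np.round(q,4),q.mean(0),np.linalg.norm(np.roll(q,1,0)-q,axis=1))
ax=(q[0]+q[1]-q[2]-q[3]);yaw=np.arctan2(ax[1],ax[0]);ay=q[0]+q[3]-q[1]-q[2];print(yaw,np.arctan2(-ay[0],ay[1]))
draw(box(*q.mean(0),yaw,.27,.15,.05,.05),(255,0,0))
cv2.imwrite("pics/fit.png",vis)
E
```

```text
fine 196.0 [0.6149 0.3175 0.    ] 1.03 0.33992067920249774
coarse 136.0 [ 5.992e-01  1.816e-01 -4.000e-04] 1.932 0.0017764043534684874
dresser 191.0 [ 0.5367 -0.1545 -0.1903] 1.015 3.907050397867091e-11
bridge 201.0 [ 0.5435 -0.3359 -0.0559] 1.071 2.2541809052370205e-11
[[ 0.6734  0.0952]
 [ 0.6862 -0.0548]
 [ 0.4163 -0.0769]
 [ 0.4049  0.0733]] [0.54516705 0.00919409] [0.26938269 0.1505654  0.27074849 0.15059112]
0.08152735408829198 0.08058348343481571
```

View pics/fit.png

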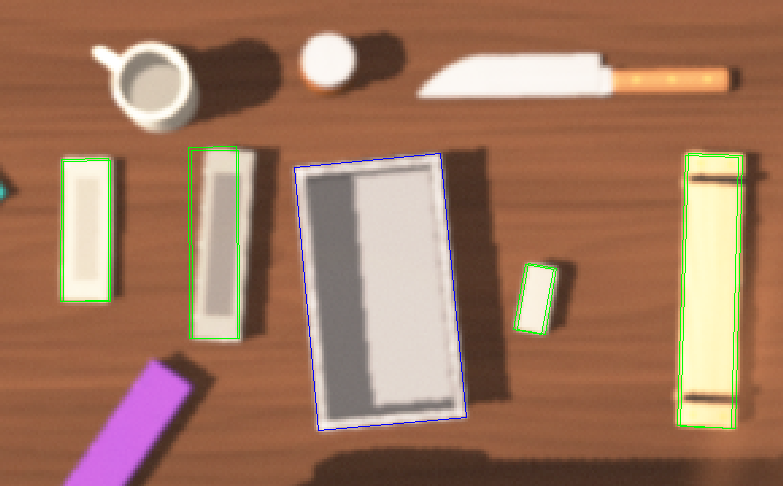

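```bash
cat >>h.py <<'E'
from scipy.spatial.transform import Rotation as Rn
def go(x,y,z,yaw):
    o=manip.get_obs();R=Rn.from_quat(o["eef_rot"]).as_matrix();p=np.array(o["position"])
    ph=np.arctan2(-R[1,0],-R[0,0]);t=R.T@(np.array([x,y,z])-p)*1e3
    print("pos",np.round(p,4),"phi",round(ph,4),"tilt",np.round(R[:,2],4),"=> trans",np.round(t,1),"roll",round(ph-yaw,4),"rows",round(np.linalg.norm(t)/41.7,1),"t",o["clock"],"F",np.round(o["ft_force"],1),"op",round(o["opening"],4))
E
python3 - <<'E'
from h import *
d=manip.read_camera("top")
c=np.array([(205,148),(254,149),(241,342),(192,338)])/2.7+[129.5,89.5]
q=ray(d,c,.025);print(q.mean(0),np.linalg.norm(np.roll(q,1,0)-q,axis=1))
ax=(q[0]+q[1]-q[2]-q[3]);print(np.arctan2(ax[1],ax[0]))
go(.615,.3175,.12,-.01)
E
```

```text
[0.59708781 0.17064703] [0.19881376 0.05127609 0.20191755 0.05098148]
-0.07311304651418532
pos [0.1569 0.6306 0.2384] phi -0.2438 tilt [-1.e-04 -6.e-04 -1.e+00] => trans [-520.2 -193.2  118.5] roll -0.2338 rows 13.6 t 0.3 F [-0.6 -0.8  0.3] op 0.0883
```

```bash
python3 -m jog '{"translation":[[-40,-15,0],[-80,-30,0],[-115,-43,10],[-150,-56,20],[-185,-69,30],[-220,-82,40],[-255,-95,50],[-290,-108,60],[-325,-121,70],[-360,-134,80],[-395,-147,90],[-430,-160,100],[-465,-173,110],[-500,-186,115],[-520,-193,118],[-520,-193,118],[-520,-193,118]],"roll":[0,0,0,0,0,-0.03,-0.06,-0.09,-0.12,-0.15,-0.18,-0.2,-0.22,-0.234,-0.234,-0.234,-0.234],"claw":[1,1,1,1,1,1,1,1,1,1,1,1,1,1,1,1,1]}'; cat >w.py <<'E'
import sys
from h import *
n,x,y,yaw,name,out=sys.argv[1:7]
d=manip.read_camera("wrist");vis=d["color"][:,:,::-1].copy();L,W,z0,z1=OBJ[name]
dz=float(sys.argv[7]) if len(sys.argv)>7 else 0
q=proj(d,box(float(x),float(y),float(yaw),L/1e3,W/1e3,z0+dz,z1+dz)).astype(int)
for k in(0,4): cv2.polylines(vis,[q[k:k+4]],True,(0,255,0),1)
cv2.imwrite(f"pics/{out}.png",vis)
E
python3 w.py wrist .615 .3175 -.01 fine w1; python3 -c "
from h import *
go(.615,.3175,.005,-.01)"
```

```text
clock: 1.72
position: [0.6158, 0.3163, 0.1201]
eef_rot: [0.006, 1.0, -0.0, -0.0]
ft_force: [0.0, 0.7, 0.4]
opening: 0.0878
pos [0.6145 0.3183 0.1205] phi -0.0101 tilt [-9.e-04  4.e-04 -1.e+00] => trans [ -0.6  -0.8 115.5] roll -0.0001 rows 2.8 t 1.7667 F [-0.6  0.5 -0.4] op 0.0878
```

View pics/w1.png

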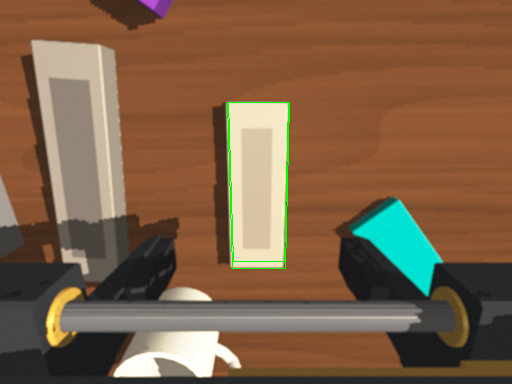

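The overlay matches the finishing stone at (258,185), and the fingers' path down is clear. Descending to grip it.

```bash
python3 -m jog '{"translation":[[0,0,30],[0,0,60],[0,0,85],[0,0,100],[0,0,110],[0,0,115],[0,0,115],[0,0,115],[0,0,115],[0,0,115],[0,0,115],[0,0,115],[0,0,115],[0,0,115],[0,0,115]],"roll":[0,0,0,0,0,0,0,0,0,0,0,0,0,0,0],"claw":[1,1,1,1,1,1,1,0.4,0.4,0.4,0.4,0.4,0.4,0.4,0.4]}'
```

```text
clock: 3.02
position: [0.6152, 0.3177, 0.0061]
eef_rot: [0.005, 1.0, -0.0, 0.0]
ft_force: [-1.7, -1.4, 3.4]
opening: 0.0495
```

```bash
python3 -m jog '{"translation":[[0,0,-5],[0,0,-15],[0,0,-35],[0,0,-60],[0,0,-85],[0,0,-105],[0,0,-115],[0,0,-115],[0,0,-115]],"roll":[0,0,0,0,0,0,0,0,0],"claw":[0.4,0.4,0.4,0.4,0.4,0.4,0.4,0.4,0.4]}'; python3 -c "
from h import *
go(.545,.009,.12,.081)"
```

```text
clock: 3.77
position: [0.6147, 0.318, 0.1207]
eef_rot: [0.005, 1.0, 0.0, 0.0]
ft_force: [-0.0, 0.3, -2.0]
opening: 0.0491
pos [0.6147 0.318  0.1207] phi -0.0097 tilt [ 0.e+00  2.e-04 -1.e+00] => trans [  66.8 -309.7    0.6] roll -0.0907 rows 7.6 t 3.7667 F [-0.   0.3 -2. ] op 0.0491
```

```bash
python3 -m jog '{"translation":[[3,-15,0],[9,-40,0],[16,-72,0],[24,-110,0],[32,-148,0],[40,-186,0],[48,-224,0],[56,-260,0],[62,-288,0],[66,-304,0],[67,-310,0],[67,-310,0],[67,-310,0],[67,-310,0]],"roll":[0,-0.01,-0.02,-0.03,-0.04,-0.05,-0.06,-0.07,-0.08,-0.091,-0.091,-0.091,-0.091,-0.091],"claw":[0.4,0.4,0.4,0.4,0.4,0.4,0.4,0.4,0.4,0.4,0.4,0.4,0.4,0.4]}'; python3 w.py wrist .545 .009 .081 fine w2 .114; python3 -c "
from h import *
go(.545,.009,.0105,.081)"
```

```text
clock: 4.93
position: [0.5451, 0.0109, 0.1203]
eef_rot: [-0.042, 0.999, 0.001, -0.0]
ft_force: [0.1, 1.3, -1.7]
opening: 0.0494
pos [0.5452 0.0108 0.1204] phi 0.0839 tilt [-1.e-04  1.e-03 -1.e+00] => trans [  0.3  -1.9 109.9] roll 0.0029 rows 2.6 t 4.9833 F [-1.  -0.1 -1.6] op 0.0494
```

View pics/w2.png

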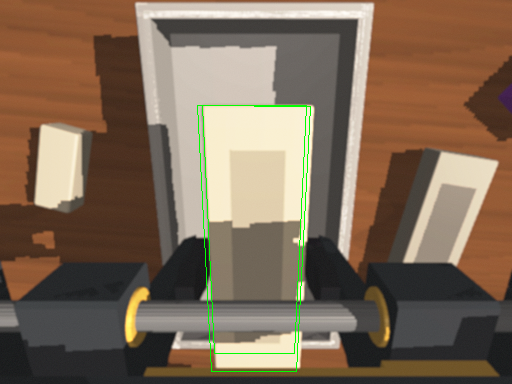

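The stone is held squarely and centred over the tub. Lowering it.

```bash
python3 -m jog '{"translation":[[0,-2,20],[0,-2,45],[0,-2,70],[0,-2,90],[0,-2,100],[0,-2,105],[0,-2,107],[0,-2,109],[0,-2,110],[0,-2,110],[0,-2,110]],"roll":[0,0,0,0,0,0,0,0,0,0,0],"claw":[0.4,0.4,0.4,0.4,0.4,0.4,0.4,0.4,0.4,0.4,0.4]}';  python3 -m jog '{"translation":[[0,0,0],[0,0,0],[0,0,0],[0,0,0],[0,0,0],[0,0,0]],"roll":[0,0,0,0,0,0],"claw":[0.58,0.64,0.72,0.72,0.72,0.72]}'
```

```text
clock: 5.9
position: [0.5457, 0.0066, 0.0115]
eef_rot: [-0.041, 0.999, 0.0, 0.001]
ft_force: [0.5, -0.1, -2.1]
opening: 0.0495
clock: 6.4
position: [0.5451, 0.0067, 0.0108]
eef_rot: [-0.041, 0.999, 0.0, 0.0]
ft_force: [-0.4, 0.5, 0.1]
opening: 0.0634
```

```bash
python3 -m jog '{"translation":[[0,0,-10],[0,0,-30],[0,0,-60],[0,0,-95],[0,0,-130],[0,0,-150],[0,0,-160],[0,0,-160]],"roll":[0,0,0,0,0,0,0,0],"claw":[0.72,0.72,0.72,0.72,0.72,0.8,0.9,1]}'; python3 w.py wrist .545 .007 .081 fine w3 .004; python3 -c "
from h import *
go(.5435,-.3359,.15,-.056)"
```

```text
clock: 7.07
position: [0.5465, 0.0067, 0.1733]
eef_rot: [-0.041, 0.999, 0.0, 0.002]
ft_force: [0.1, 0.1, -0.3]
opening: 0.0816
pos [0.5454 0.0067 0.1714] phi 0.0812 tilt [ 1.6e-03  1.0e-04 -1.0e+00] => trans [  29.7 -341.3   21.3] roll 0.1372 rows 8.2 t 7.1167 F [ 0.8 -0.4  0.3] op 0.0853
```

View pics/w3.png

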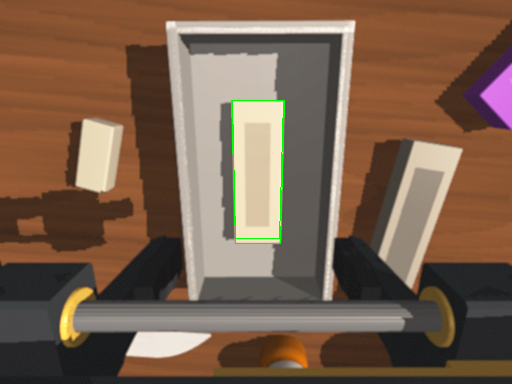

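The finishing stone lies flat and central in the tub at (258,172). Next is the bridge.

```bash
python3 -m jog '{"translation":[[3,-35,0],[6,-75,2],[10,-115,5],[13,-155,8],[17,-195,11],[20,-235,14],[24,-275,17],[27,-310,20],[29,-335,21],[30,-341,21],[30,-341,21],[30,-341,21],[30,-341,21]],"roll":[0,0.02,0.04,0.06,0.08,0.1,0.12,0.137,0.137,0.137,0.137,0.137,0.137],"claw":[1,1,1,1,1,1,1,1,1,1,1,1,1]}'; python3 w.py wrist .5435 -.3359 -.056 bridge w4; python3 -c "
from h import *
go(.5435,-.3359,.01,-.056)"
```

```text
clock: 8.2
position: [0.5432, -0.3329, 0.1488]
eef_rot: [0.027, 1.0, 0.001, -0.001]
ft_force: [0.2, 1.3, 1.0]
opening: 0.0882
pos [ 0.5434 -0.333   0.1492] phi -0.0528 tilt [-6.0e-04  1.8e-03 -1.0e+00] => trans [ -0.4  -3.2 139.2] roll 0.0032 rows 3.3 t 8.25 F [-0.1  0.4 -0.2] op 0.0882
```

View pics/w4.png

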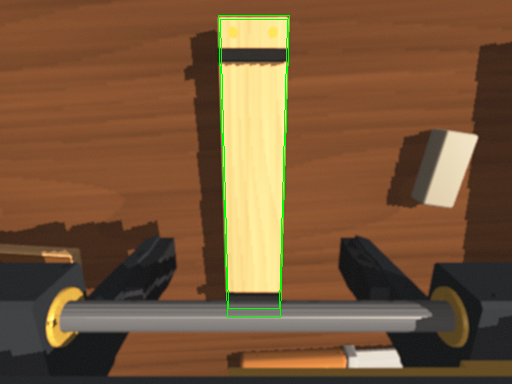

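```bash
python3 -m jog '{"translation":[[0,-3,30],[0,-3,65],[0,-3,95],[0,-3,120],[0,-3,132],[0,-3,138],[0,-3,138],[0,-3,138],[0,-3,138],[0,-3,138],[0,-3,138],[0,-3,138],[0,-3,138],[0,-3,138]],"roll":[0,0,0,0,0,0,0,0,0,0,0,0,0,0],"claw":[1,1,1,1,1,1,1,0.45,0.45,0.45,0.45,0.45,0.45,0.45]}';python3 -m jog '{"translation":[[0,0,-4],[0,0,-15],[0,0,-35],[0,0,-60],[0,0,-85],[0,0,-110],[0,0,-125],[0,0,-128],[0,0,-128],[0,0,-128]],"roll":[0,0,0,0,0,0,0,0,0,0],"claw":[0.45,0.45,0.45,0.45,0.45,0.45,0.45,0.45,0.45,0.45]}'; python3 -c "
from h import *
go(.545,.009,.14,.081)"
```

```text
clock: 9.42
position: [0.5432, -0.3386, 0.0125]
eef_rot: [0.028, 1.0, 0.0, 0.0]
ft_force: [-1.2, 2.4, 5.8]
opening: 0.0554
clock: 10.25
position: [0.542, -0.3383, 0.1389]
eef_rot: [0.028, 1.0, 0.0, -0.001]
ft_force: [0.5, 0.9, -2.9]
opening: 0.0552
pos [ 0.542  -0.3383  0.1389] phi -0.0558 tilt [-1.3e-03  6.0e-04 -1.0e+00] => trans [ 16.4 346.9  -0.9] roll -0.1368 rows 8.3 t 10.25 F [ 0.5  0.9 -2.9] op 0.0552
```

```bash
python3 -m jog '{"translation":[[1,12,0],[3,35,0],[5,68,0],[7,105,0],[8,140,0],[10,175,0],[12,210,0],[13,245,0],[14,280,0],[15,310,0],[16,332,0],[16,344,0],[16,347,0],[16,347,0],[16,347,0],[16,347,0]],"roll":[0,-0.01,-0.02,-0.035,-0.05,-0.065,-0.08,-0.095,-0.11,-0.125,-0.137,-0.137,-0.137,-0.137,-0.137,-0.137],"claw":[0.45,0.45,0.45,0.45,0.45,0.45,0.45,0.45,0.45,0.45,0.45,0.45,0.45,0.45,0.45,0.45]}'; python3 w.py wrist .545 .009 .081 bridge w5 .128; python3 - <<'E'
from h import *
go(.545,.009,.048,.081)
d=manip.read_camera("top");cv2.imwrite("pics/t5.png",cv2.resize(d["color"][90:270,180:380,::-1],None,fx=3,fy=3,interpolation=0))
E
```

```text
clock: 11.58
position: [0.5459, 0.0064, 0.1395]
eef_rot: [-0.039, 0.999, -0.001, -0.0]
ft_force: [0.3, -0.0, -1.7]
opening: 0.0557
pos [0.546  0.0066 0.1396] phi 0.0782 tilt [-2.e-04 -9.e-04 -1.e+00] => trans [ 0.8  2.6 91.6] roll -0.0028 rows 2.2 t 11.6333 F [ 0.2 -0.1 -2.2] op 0.0557
```

View pics/w5.png

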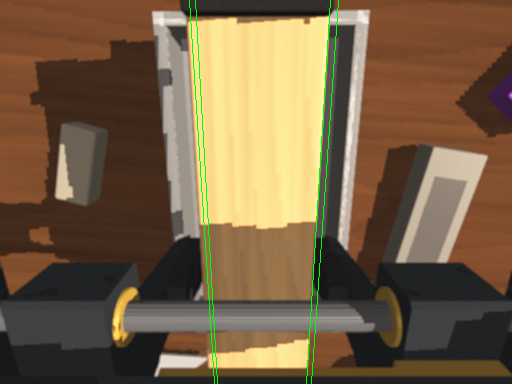

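View pics/t5.png

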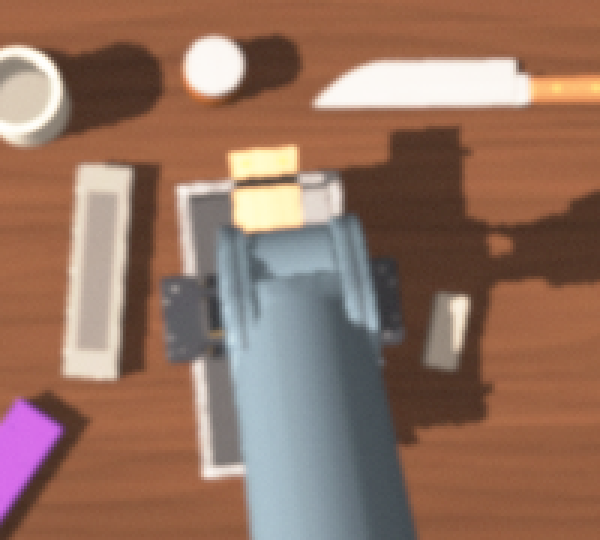

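```bash
python3 - <<'E'
from h import *
d=manip.read_camera("top")
e=ray(d,np.array([(229,151.5),(298,145)])/3+[179.5,89.5],.154);print(e,e.mean(0)-.142*np.array([np.cos(.081),np.sin(.081)]))
# pond from rim corners: top view and wrist view
for u,v in(((178,187),(0,0)),((343,172),(0,0)),((205,478),(0,0))): print(ray(d,np.array([u,v] if 0 else [u,v*0+{178:187,343:172,205:478}[u]])/3+[179.5,89.5],.05))
w=manip.read_camera("wrist")
print(ray(w,[(152,11),(370,10)],.05))
E
```

```text
[[ 0.68787639  0.04682541]
 [ 0.69281319 -0.01212773]] [0.54881037 0.00585941]Traceback (most recent call last):
  File "<stdin>", line 5, in <module>
KeyError: (178, 187)
```

```bash
python3 - <<'E'
from h import *
w=manip.read_camera("wrist")
print(ray(w,[(152,11),(370,10)],.05).round(4), "expect",np.round(box(.545,.009,.081,.27,.15,.05,.05)[2:4],4))
# stop inner edge on bridge, near end: row ~16 between x 190,330 at top-of-board z
print(ray(w,[(190,17),(330,14)],.154).round(4),"expect inner stop",np.round(box(.546,.0066,.081,.218,.056,.05,.05)[2:4],4))
go(.545,.009,.048,.081)
E
```

```text
[[ 0.4161 -0.0755]
 [ 0.4038  0.0731]] expect [[ 0.4165 -0.0767  0.05  ]
 [ 0.4044  0.0728  0.05  ]]
[[ 0.4403 -0.0273]
 [ 0.4351  0.0261]] expect inner stop [[ 0.4396 -0.0301  0.05  ]
 [ 0.4351  0.0257  0.05  ]]
pos [0.5461 0.0076 0.1397] phi 0.0794 tilt [ 0.e+00 -3.e-04 -1.e+00] => trans [ 0.9  1.5 91.7] roll -0.0016 rows 2.2 t 11.7833 F [-0.4  0.6 -1.9] op 0.0558
```

```bash
python3 -m jog '{"translation":[[1,1,10],[2,2,30],[2,2,50],[2,2,65],[2,2,74],[2,2,80],[2,2,84],[2,2,87],[2,2,89],[2,2,90],[2,2,90],[2,2,90]],"roll":[0,0,0,0,0,0,0,0,0,0,0,0],"claw":[0.45,0.45,0.45,0.45,0.45,0.45,0.45,0.45,0.45,0.45,0.45,0.45]}'
```

```text
clock: 12.78
position: [0.5444, 0.0105, 0.0505]
eef_rot: [-0.041, 0.999, 0.0, 0.001]
ft_force: [-1.6, 0.6, 3.6]
opening: 0.0556
```

The vertical force has reversed, so the bridge is resting on the rim. Releasing it.

```bash
python3 -m jog '{"translation":[[0,0,0],[0,0,0],[0,0,0],[0,0,0],[0,0,0],[0,0,0]],"roll":[0,0,0,0,0,0],"claw":[0.65,0.7,0.8,0.8,0.8,0.8]}';python3 -m jog '{"translation":[[0,0,-10],[0,0,-30],[0,0,-60],[0,0,-90],[0,0,-120],[0,0,-120],[0,0,-120]],"roll":[0,0,0,0,0,0,0],"claw":[0.8,0.8,0.8,0.9,1,1,1]}'; python3 w.py wrist .545 .010 .081 bridge w6 .038; python3 -c "
from h import *
go(.597,.1706,.15,-.073)"
```

```text
clock: 13.28
position: [0.544, 0.0106, 0.0497]
eef_rot: [-0.041, 0.999, -0.0, 0.0]
ft_force: [-0.2, -0.2, -0.1]
opening: 0.0703
clock: 13.87
position: [0.5452, 0.0106, 0.1721]
eef_rot: [-0.041, 0.999, 0.0, 0.002]
ft_force: [-0.5, -0.3, -0.7]
opening: 0.0882
pos [0.5441 0.0105 0.1705] phi 0.0813 tilt [ 1.3e-03  1.0e-04 -1.0e+00] => trans [-65.7 155.2  20.6] roll 0.1543 rows 4.1 t 13.9167 F [-0.3 -0.4 -1.1] op 0.0882
```

View pics/w6.png

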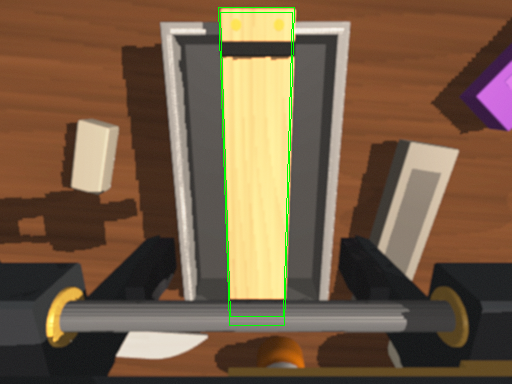

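The bridge is seated squarely along the tub, matching the overlay at (257,165). Moving to the coarse stone.

```bash
python3 -m jog '{"translation":[[-15,30,0],[-30,65,5],[-45,100,10],[-60,135,15],[-66,155,20],[-66,155,20],[-66,155,20],[-66,155,20]],"roll":[0.03,0.06,0.1,0.13,0.154,0.154,0.154,0.154],"claw":[1,1,1,1,1,1,1,1]}'; python3 w.py wrist .597 .1706 -.073 coarse w7; python3 -c "
from h import *
go(.597,.1706,.006,-.073)"
```

```text
clock: 14.58
position: [0.5964, 0.1686, 0.1487]
eef_rot: [0.037, 0.999, -0.001, -0.001]
ft_force: [0.0, -0.7, 1.1]
opening: 0.0879
pos [0.5967 0.1681 0.1491] phi -0.0746 tilt [-0.0013 -0.0017 -1.    ] => trans [ -0.3   2.8 143.1] roll -0.0016 rows 3.4 t 14.6333 F [ 0.7 -0.3 -0.7] op 0.0879
```

View pics/w7.png

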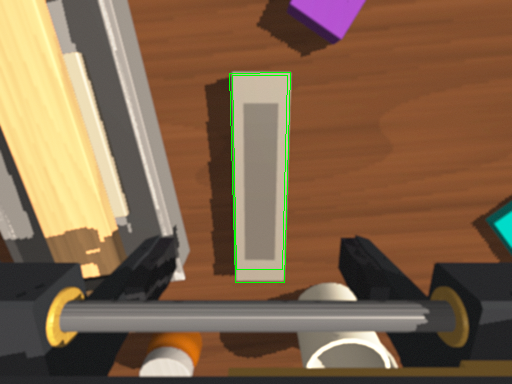

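```bash
python3 -m jog '{"translation":[[0,1,30],[0,2,65],[0,2,95],[0,2,120],[0,2,133],[0,2,139],[0,2,139],[0,2,139],[0,2,139],[0,2,139],[0,2,139],[0,2,139],[0,2,139],[0,2,139]],"roll":[0,0,0,0,0,0,0,0,0,0,0,0,0,0],"claw":[1,1,1,1,1,1,1,0.4,0.4,0.4,0.4,0.4,0.4,0.4]}';python3 -m jog '{"translation":[[0,0,-4],[0,0,-15],[0,0,-35],[0,0,-60],[0,0,-85],[0,0,-110],[0,0,-127],[0,0,-130],[0,0,-130],[0,0,-130]],"roll":[0,0,0,0,0,0,0,0,0,0],"claw":[0.4,0.4,0.4,0.4,0.4,0.4,0.4,0.4,0.4,0.4]}'; python3 -c "
from h import *
go(.545,.0095,.14,.081)"
```

```text
clock: 15.8
position: [0.5975, 0.1719, 0.0112]
eef_rot: [0.037, 0.999, -0.0, 0.0]
ft_force: [-1.3, -1.5, 4.3]
opening: 0.0493
clock: 16.63
position: [0.5962, 0.1722, 0.1397]
eef_rot: [0.036, 0.999, -0.0, -0.001]
ft_force: [-0.5, -0.6, -6.4]
opening: 0.0499
pos [0.5962 0.1722 0.1397] phi -0.0726 tilt [-1.8e-03 -5.0e-04 -1.0e+00] => trans [ 3.93e+01 -1.66e+02 -1.00e-01] roll -0.1536 rows 4.1 t 16.6333 F [-0.5 -0.6 -6.4] op 0.0499
```

```bash
python3 -m jog '{"translation":[[3,-12,0],[9,-36,0],[16,-68,0],[24,-100,0],[31,-130,0],[36,-152,0],[39,-163,0],[39,-166,0],[39,-166,0],[39,-166,0],[39,-166,0]],"roll":[-0.01,-0.03,-0.06,-0.09,-0.12,-0.14,-0.154,-0.154,-0.154,-0.154,-0.154],"claw":[0.4,0.4,0.4,0.4,0.4,0.4,0.4,0.4,0.4,0.4,0.4]}'; python3 w.py wrist .545 .0095 .081 coarse w8 .129; python3 -c "
from h import *
go(.545,.0095,.0745,.081)"
```

```text
clock: 17.55
position: [0.5464, 0.0112, 0.1404]
eef_rot: [-0.042, 0.999, 0.0, -0.0]
ft_force: [-0.1, -1.0, -4.8]
opening: 0.0497
pos [0.5465 0.0112 0.1405] phi 0.0832 tilt [-1.e-04  7.e-04 -1.e+00] => trans [ 1.6 -1.6 66. ] roll 0.0022 rows 1.6 t 17.6 F [-0.6  0.2 -6.2] op 0.0496
```

View pics/w8.png

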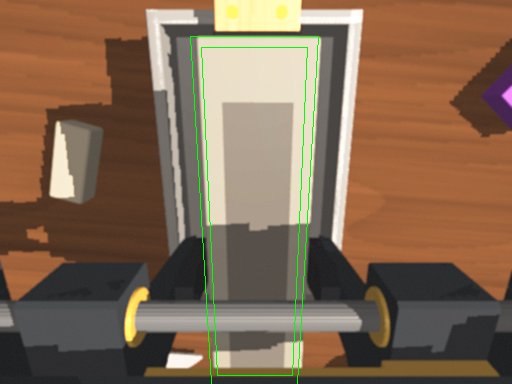

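```bash
python3 -m jog '{"translation":[[0,-1,10],[1,-1,25],[1,-1,40],[1,-1,50],[1,-1,56],[1,-1,60],[1,-1,62],[1,-1,64],[1,-1,65],[1,-1,65],[1,-1,65]],"roll":[0,0,0,0,0,0,0,0,0,0,0],"claw":[0.4,0.4,0.4,0.4,0.4,0.4,0.4,0.4,0.4,0.4,0.4]}'; python3 w.py wrist .545 .0095 .081 coarse w9 .064
```

```text
clock: 18.52
position: [0.5457, 0.0086, 0.0761]
eef_rot: [-0.041, 0.999, 0.0, 0.0]
ft_force: [0.1, 0.2, -5.5]
opening: 0.0496
```

View pics/w9.png

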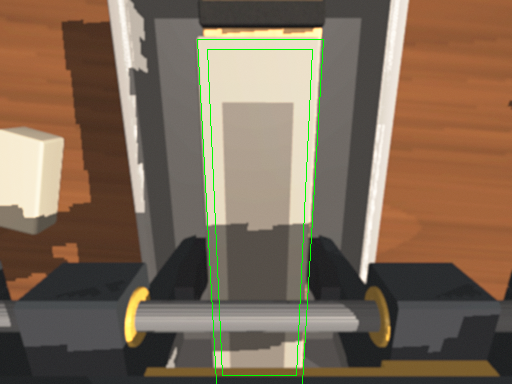

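The stone is centred between the stops but still hanging a millimetre or so above the board. Creeping down.

```bash
python3 -m jog '{"translation":[[0,0,1],[0,0,1],[0,0,1]],"roll":[0,0,0],"claw":[0.4,0.4,0.4]}'; python3 -m jog '{"translation":[[0,0,0.5],[0,0,1],[0,0,1]],"roll":[0,0,0],"claw":[0.4,0.4,0.4]}'
```

```text
clock: 18.82
position: [0.5458, 0.0086, 0.0752]
eef_rot: [-0.041, 0.999, -0.0, 0.0]
ft_force: [-0.5, 0.6, -0.1]
opening: 0.0499
clock: 19.07
position: [0.5458, 0.0086, 0.0751]
eef_rot: [-0.041, 0.999, 0.0, 0.0]
ft_force: [-4.0, -0.3, 13.0]
opening: 0.0497
```

Contact is made, with the force up to 13 N. I'll back off half a millimetre and release.

```bash
python3 -m jog '{"translation":[[0,0,-0.6],[0,0,-0.6],[0,0,-0.6],[0,0,-0.6],[0,0,-0.6],[0,0,-0.6],[0,0,-0.6],[0,0,-0.6]],"roll":[0,0,0,0,0,0,0,0],"claw":[0.4,0.4,0.58,0.64,0.72,0.74,0.74,0.74]}';python3 -m jog '{"translation":[[0,0,-10],[0,0,-30],[0,0,-60],[0,0,-90],[0,0,-110],[0,0,-110],[0,0,-110]],"roll":[0,0,0,0,0,0,0],"claw":[0.74,0.74,0.74,0.9,1,1,1]}'; python3 w.py wrist .545 .0095 .081 coarse w10 .064; python3 -c "
from h import *
go(.5367,-.1545,.15,-.19)"
```

```text
clock: 19.73
position: [0.5454, 0.0086, 0.0742]
eef_rot: [-0.041, 0.999, -0.0, -0.0]
ft_force: [-1.2, 0.7, 0.2]
opening: 0.0653
clock: 20.32
position: [0.5462, 0.0086, 0.1859]
eef_rot: [-0.041, 0.999, 0.0, 0.002]
ft_force: [-1.2, 0.8, -0.7]
opening: 0.0875
pos [0.5452 0.0085 0.1845] phi 0.0813 tilt [ 4.e-04  0.e+00 -1.e+00] => trans [  21.7 -161.8   34.5] roll 0.2713 rows 4.0 t 20.3667 F [ 0.1  0.  -0.8] op 0.0878
```

View pics/w10.png

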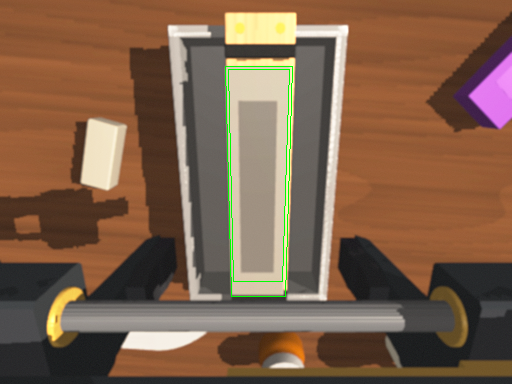

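The coarse stone lies on the bridge between the stops at (258,180). Moving to the dresser.

```bash
python3 -m jog '{"translation":[[5,-30,0],[9,-65,5],[13,-100,15],[18,-135,25],[22,-162,34],[22,-162,34],[22,-162,34],[22,-162,34]],"roll":[0.05,0.1,0.16,0.22,0.271,0.271,0.271,0.271],"claw":[1,0.9,0.8,0.75,0.7,0.7,0.7,0.7]}'; python3 w.py wrist .5367 -.1545 -.19 dresser w11; python3 -c "
from h import *
go(.5367,-.1545,.009,-.19)
d=manip.read_camera('top');cv2.imwrite('pics/t11.png',cv2.resize(d['color'][90:270,180:380,::-1],None,fx=3,fy=3,interpolation=0))"
```

```text
clock: 21.03
position: [0.5361, -0.1536, 0.1494]
eef_rot: [0.094, 0.996, 0.0, -0.001]
ft_force: [1.1, 0.9, 0.9]
opening: 0.0621
pos [ 0.5365 -0.153   0.1498] phi -0.1874 tilt [-0.001   0.0012 -1.    ] => trans [ -0.7  -1.6 140.8] roll 0.0026 rows 3.4 t 21.0833 F [0.9 0.6 1.1] op 0.0621
```

View pics/w11.png

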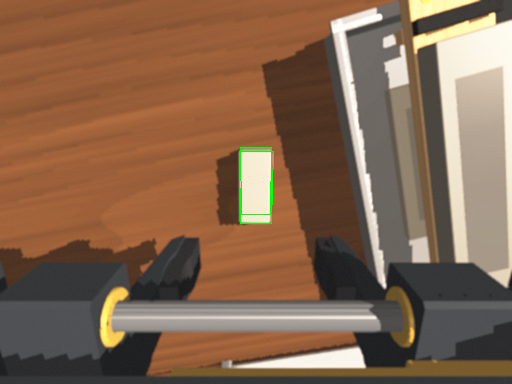

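View pics/t11.png

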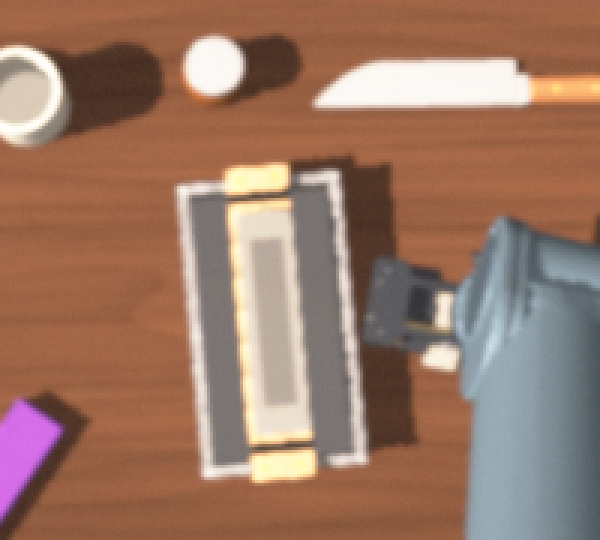

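The bridge and coarse stone look centred. The dresser at (256,185) matches the overlay, so I'll grasp it.

```bash
python3 -m jog '{"translation":[[0,-1,30],[0,-1,65],[0,-1,95],[0,-1,120],[0,-1,133],[0,-1,138],[0,-1,138],[0,-1,138],[0,-1,138],[0,-1,138],[0,-1,138],[0,-1,138],[0,-1,138],[0,-1,138]],"roll":[0,0,0,0,0,0,0,0,0,0,0,0,0,0],"claw":[0.7,0.7,0.7,0.7,0.7,0.7,0.7,0.2,0.2,0.2,0.2,0.2,0.2,0.2]}';python3 -m jog '{"translation":[[0,0,-4],[0,0,-15],[0,0,-35],[0,0,-60],[0,0,-90],[0,0,-120],[0,0,-145],[0,0,-155],[0,0,-155],[0,0,-155]],"roll":[0,0,0,0,0,0,0,0,0,0],"claw":[0.2,0.2,0.2,0.2,0.2,0.2,0.2,0.2,0.2,0.2]}'; python3 -c "
from h import *
go(.545,.009,.165,.081)"
```

```text
clock: 22.3
position: [0.5369, -0.1558, 0.0131]
eef_rot: [0.095, 0.995, -0.0, 0.001]
ft_force: [-0.3, -0.2, 5.8]
opening: 0.0298
clock: 23.13
position: [0.5361, -0.1555, 0.167]
eef_rot: [0.095, 0.996, 0.0, -0.0]
ft_force: [-0.2, 1.1, -2.0]
opening: 0.0296
pos [ 0.5361 -0.1555  0.167 ] phi -0.1896 tilt [-1.e-04  1.e-04 -1.e+00] => trans [ 22.2 163.2   2. ] roll -0.2706 rows 4.0 t 23.1333 F [-0.2  1.1 -2. ] op 0.0296
```

```bash
python3 -m jog '{"translation":[[1,12,0],[5,36,0],[9,68,0],[14,100,0],[18,130,0],[21,150,0],[22,160,0],[22,163,0],[22,163,0],[22,163,0],[22,163,0]],"roll":[-0.02,-0.05,-0.09,-0.14,-0.19,-0.23,-0.26,-0.271,-0.271,-0.271,-0.271],"claw":[0.2,0.2,0.2,0.2,0.2,0.2,0.2,0.2,0.2,0.2,0.2]}'; python3 w.py wrist .545 .009 .081 dresser w12 .154; python3 -c "
from h import *
go(.545,.009,.1015,.081)"
```

```text
clock: 24.05
position: [0.5453, 0.0065, 0.167]
eef_rot: [-0.039, 0.999, -0.0, -0.0]
ft_force: [-0.3, -0.6, -1.1]
opening: 0.0301
pos [0.5454 0.0067 0.1672] phi 0.0783 tilt [-3.e-04 -8.e-04 -1.e+00] => trans [ 0.2  2.3 65.7] roll -0.0027 rows 1.6 t 24.1 F [-0.2  0.6 -1.2] op 0.0298
```

View pics/w12.png

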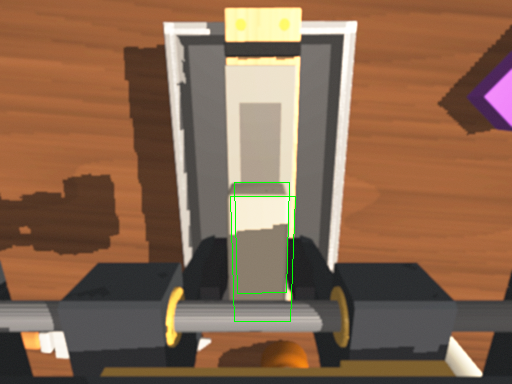

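```bash
python3 -m jog '{"translation":[[0,1,10],[0,2,25],[0,2,40],[0,2,50],[0,2,56],[0,2,60],[0,2,62],[0,2,63.5],[0,2,64],[0,2,64],[0,2,64]],"roll":[0,0,0,0,0,0,0,0,0,0,0],"claw":[0.2,0.2,0.2,0.2,0.2,0.2,0.2,0.2,0.2,0.2,0.2]}'; python3 -m jog '{"translation":[[0,0,0.5],[0,0,1],[0,0,1]],"roll":[0,0,0],"claw":[0.2,0.2,0.2]}'
```

```text
clock: 25.02
position: [0.5457, 0.0106, 0.1037]
eef_rot: [-0.041, 0.999, 0.0, 0.0]
ft_force: [-1.4, 0.5, -0.6]
opening: 0.0296
clock: 25.27
position: [0.5454, 0.0105, 0.1024]
eef_rot: [-0.041, 0.999, -0.0, 0.0]
ft_force: [0.8, 0.1, -1.0]
opening: 0.0297
```

```bash
python3 -m jog '{"translation":[[0,0,0.5],[0,0,1],[0,0,1]],"roll":[0,0,0],"claw":[0.2,0.2,0.2]}'; python3 w.py wrist .545 .009 .081 dresser w13 .089
```

```text
clock: 25.52
position: [0.5455, 0.0106, 0.102]
eef_rot: [-0.041, 0.999, -0.0, 0.0]
ft_force: [-2.4, 0.4, 7.2]
opening: 0.0296
```

View pics/w13.png

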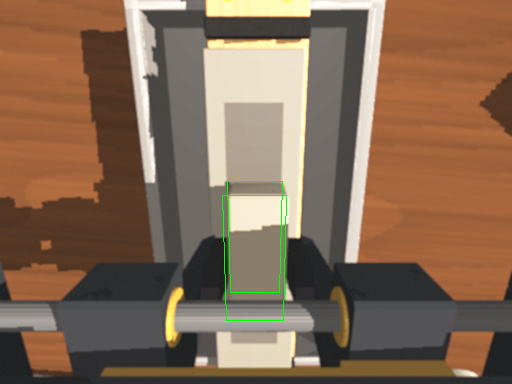

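Contact is made at 7 N, and the dresser sits over the middle of the coarse stone. Releasing.

```bash
python3 -m jog '{"translation":[[0,0,-0.4],[0,0,-0.4],[0,0,-0.4],[0,0,-0.4],[0,0,-0.4],[0,0,-0.4],[0,0,-0.4],[0,0,-0.4]],"roll":[0,0,0,0,0,0,0,0],"claw":[0.2,0.38,0.43,0.5,0.55,0.55,0.55,0.55]}';python3 -m jog '{"translation":[[0,0,-10],[0,0,-30],[0,0,-60],[0,0,-80],[0,0,-90],[0,0,-90],[0,0,-90]],"roll":[0,0,0,0,0,0,0],"claw":[0.55,0.55,0.55,0.6,0.6,0.6,0.6]}'; python3 w.py wrist .545 .009 .081 dresser w14 .089
```

```text
clock: 26.23
position: [0.5454, 0.0105, 0.1017]
eef_rot: [-0.041, 0.999, -0.0, 0.0]
ft_force: [-1.0, -0.0, -0.4]
opening: 0.0481
clock: 26.82
position: [0.5453, 0.0106, 0.1917]
eef_rot: [-0.041, 0.999, 0.0, 0.0]
ft_force: [-1.1, -1.2, -0.8]
opening: 0.0528
```

View pics/w14.png

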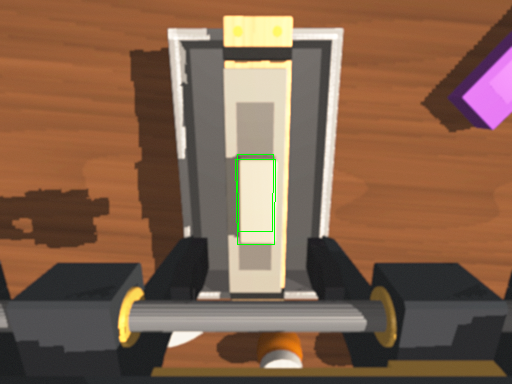

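```bash
python3 -m jog '{"translation":[[0,0,-30],[0,-20,-40],[0,-55,-40],[0,-95,-40],[0,-135,-40],[0,-175,-40],[0,-215,-40],[0,-250,-40],[0,-270,-40],[0,-270,-40],[0,-270,-40]],"roll":[0,0,0,0,0,0,0,0,0,0,0],"claw":[0.6,0.6,0.6,0.6,0.6,0.6,0.6,0.6,0.6,0.6,0.6]}'; python3 - <<'E'
from h import *
d=manip.read_camera("top");vis=cv2.resize(d["color"][90:270,180:330,::-1],None,fx=3.3,fy=3.3,interpolation=0)
def dr(P,c):
    q=np.round((proj(d,P)-[179.5,89.5])*3.3).astype(int);cv2.polylines(vis,[q],True,c,1)
dr(box(.545,.009,.081,.284,.056,.064,.064)[:4],(255,0,0));dr(box(.545,.009,.081,.2,.05,.089,.089)[:4],(0,200,0));dr(box(.545,.009,.081,.07,.03,.114,.114)[:4],(0,0,255))
cv2.imwrite("pics/t15.png",vis)
d=manip.read_camera("scene");cv2.imwrite("pics/s15.png",d["color"][:,:,::-1])
E
```

```text
clock: 27.78
position: [0.5661, -0.2594, 0.2298]
eef_rot: [-0.039, 0.999, 0.0, -0.001]
ft_force: [0.7, 1.7, 0.3]
opening: 0.0531
```

View pics/t15.png

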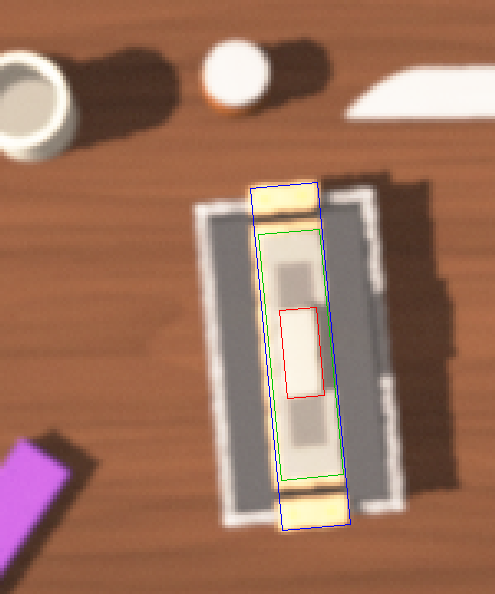

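View pics/s15.png

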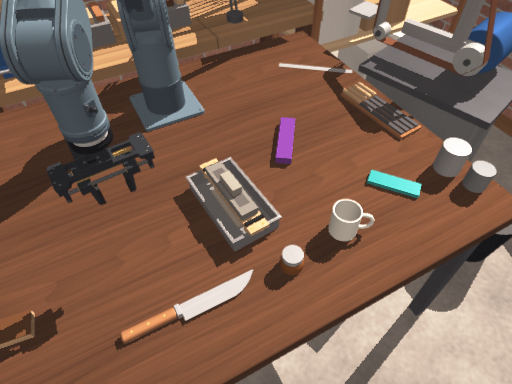

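All four pieces match the overlays within 2–3 mm, the bystanders are where they were, and the robot is clear. Handing in.

```bash
python3 -c "
from workcell import manip
print(manip.get_obs()['clock']);print(manip.finish_job())"
```

```text
27.8833
the job is handed in; nothing more can be done
None
```

The pond is set up and the job handed in at 27.9 s of the 128 s allowed; `finish_job` gives no verdict. I placed the finishing stone on the tub floor, then the bridge, the coarse stone and the dressing stone, and set each one down before letting go.

**Last checks:** In the final top view, the bridge, coarse stone and dresser lie within about 2–3 mm of the pond's centre line and are aligned with the tub. The finishing stone was last seen flat and central just before the bridge covered it. The knife, jar and mug look unmoved by eye, and the gripper is well clear of everything. No check failed.

**Small deviations:**
- The coarse stone sits about 3 mm to one side of the bridge's centre line, inside its 13 mm limit.
- It was pressed down with about 13 N for a moment before I backed off and released it.

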